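# Clamp the shower cap case with the sunken adjuster knob

## Robot

A 6-joint arm with a two-finger parallel gripper is mounted at the origin on the work surface. World frame = base frame: x ahead of the robot, y to its left, z up, the work surface at z = 0. Lengths are in m, angles in rad, forces in N, time in s.
With the tool pointing down it reaches from about 0.35 to 0.975 m from the base axis. Payload 4.9 kg.
Tool frame: the origin (TCP) lies on the mounting face of the last link; the fingertips stand 173 mm ahead of it and the grasp point (between the pads) lies 155 mm ahead of it; x points along the fingers, y is the direction in which the jaws open and shut, and the axes are right-handed (so a half turn about x gives the same grasp; the last joint's range is limited). The gripper opens to 85 mm and grips with 20 to 120 N. Pads are 22 mm wide; open, the fingers measure 114 mm over their backs; the gripper's body (76 mm by 85 mm) begins 54 mm behind the grasp point. The pads swing forward as they close: fully open they stand 13 mm farther back than shut.
Start: joints at [-1.362, 0.053, 1.613, -0, 1.476, -0.119], TCP at [0.201, -0.592, 0.405] pointing down, gripper open.
Joint ranges: [-3.01, 3.01], [-1.01, 2.22], [0.06, 2.58], [-1.02, 4.17], [0.09, 2.62], [-3.14, 3.14]. Speed limits (rad/s): [2.57, 2.57, 3.14, 3.14, 3.14, 3.14].

## Interface

Orientations are given as a rotation vector (axis times angle).
In Python, from station import readout, get_image, camera_info, job gives the robot as it stands.
- The arm moves only by the shell command python3 -m pendant 'ROWS' [FORCE]. ROWS is text: rows parted by semicolons, each of 5 numbers parted by spaces: the opening, from 0 (shut) to 1 (fully open), then the shift along the tool's x, y, z in mm, then the turn about the tool's x in degrees. In form: claw dx dy dz spin; .... A call has 1 to 10 rows; each row is the pose to reach, as a shift and turn from the pose measured when the call began, along the tool's axes at that moment; what a row does not reach only later rows make up. A row lasts 1/10 s, in which the tool goes at most 50 mm and 8.59 degrees, less where a joint would pass 70% of its speed; a pose out of reach is approached as far as the arm can. A call with a gripper value outside its range is refused whole. The fingers move at their own pace and stop on an object; FORCE is the grip in N (left out, the last holds). Time passes only in rows, so rows that repeat a pose let the fingers close. It gives the time, the measured TCP pose, the force and the opening at its end, in the units of the state.
- readout.get_obs(): the state, without advancing time (a new reading comes with each control period).
- get_image(name): name is "scene" or "top"; returns the picture (480x640x3 uint8, red, green, blue); there is no depth.
- camera_info(name): a dict with "fx", "fy", "cx", "cy" (pixels), "position" and "orientation" of the camera in the world. Camera axes: x right, y up, looking along -z (the intrinsics and any distortion apply to the point x, -y, -z); pixel columns grow to the right and rows downward; lengths in m; the calibration is good to about 2 mm. A picture is of the moment at which its call begins. camera_info takes no time and is no camera call.
- job.finish_job(): hands the job in, once; it reports no verdict.
The state is a dict: "t": time; "q": joint angles; "dq": joint speeds; "effort": joint torques, N m; "tool_pos": TCP position; "tool_rot": TCP orientation; "contact_force": force on the tool from outside, world axes, zero at the start; "wrist_torque": the same for the moment, N m; "opening": finger opening in m.
Only numpy, scipy, OpenCV 4.12 (cv2) and the standard library are available. Lean on these libraries where they do the work, as an engineer would, in place of code of your own. Each camera call takes 0.05 s, during which the arm holds its last target. There are 200 camera calls.

## Task

Stand the white shower cap case upright in the slot of the clip rail, right down on the slot floor, and let go of it. Then turn the small knob down in the round well clockwise: it turns evenly until the sliding jaw has pushed the case against the fixed jaw and the turning gets stiffer; from there give it about 15 degrees more and no further, so the case is held firmly and not cracked, then let go of the knob. Leave the mug, swab pot, balm tin and tweezer where they are.

Things in the scene. Friction and masses are not known exactly. Their poses are not given: they have to be found in the camera images.
- case_mid (a point): Centre (half-way up) of the loose shower cap case: an upright flat white plastic box with a thin grey seam, 26 mm thick (its x), 80 mm wide (its y), 85 mm tall (its z), 84 to 156 g. It starts standing on the shelf; its two ways round are alike. Grip it across the 26 mm in its upper 40 mm, so that the fingers stay above the jaws. Squeezed with over 20 N in the rail it cracks.
- case: The same case; origin at the centre of its underside.
- fixed_jaw: Fixed grey jaw of the clip rail, 90 mm long; origin on the slot floor (10 mm above the shelf) at the middle of its flat gripping face. The face looks to its -x; y runs along the slot, z up. The case stands with a broad face towards it: its centre then lies 13 mm plus play in -x, 0 in y, 42.5 mm up in z.
- jaw_top (a point): Point on the fixed jaw's face 25 mm above the slot floor; above it both jaws flare outwards up to 36 mm over the slot floor. The sliding jaw opposite (-x) has the same form. At first the gap between the jaws is 30 to 40 mm, so 4 to 14 mm more than the case; it cannot be told from the knob's position. Put the case in with about 2 mm left to the fixed jaw.
- knob_grip (a point): Middle of the knob's grey bar grip, on its vertical axis. The bar is 30 mm long (this point's x), 14 mm wide (its y), 23 mm tall, on a 3 mm thick steel disc 38 mm across. Turned clockwise seen from above it moves the sliding jaw 11 mm per rad towards the fixed jaw. Even drag of 0.25 N m while it turns, which also holds the knob where it is left; 0.3 to 1.25 rad turn freely before the touch.
- well_floor (a point): Centre of the floor of the knob's round well, 78 mm across, 15 mm below knob_grip. Feel: from the first touch of jaw, case and fixed jaw the clamp force rises to 6 N in 0.06 rad, then by 29 N per rad, with 0.011 N m at the knob for each N; 12 N is right (0.27 rad past touch, 0.13 N m up). With the knob gripped but standing still this load shows on the wrist; the drag hardly does.
- well_rim (a point): Centre of the well's mouth, 30 mm above its floor, 38 mm above the shelf, 15 mm above point knob_grip; the top of the knob's bar is 3.5 mm below it.
- mug: White ceramic mug, 80 mm across, 90 mm tall, bystander; origin under its centre.
- swab_pot: Clear round swab pot, 64 mm across, 70 mm tall, bystander; origin under its centre.
- balm_tin: Round lidded metal tin, 49 mm across, 19 mm tall, bystander; origin under its centre.
- tweezer: Steel tweezer lying flat, 100 mm long along its x, bystander; origin under its middle.
Mind the look-alikes: they are no part of the job. Several things look just like the case: the one meant starts farthest from the robot's base.

How it is judged:
By the outcome, as a careful person would: the job done as asked, in the order asked, and still so for the second after the job is handed in, with the robot touching nothing.
It also fails if it takes over 72 s, if anything falls off the work surface, if the arm or the gripper's body presses on something with over 40 N, if the wrist force passes 120 N, or if a joint passes its speed limit or range.

## Working session

There is one attempt and no reset: what is moved stays moved. The work goes in short steps, Python scripts to look and compute and a shell command to move; the robot and the scene stay as the last step left them, time stands still between calls to the robot, and variables do not carry over. Pictures are saved under pics/ and viewed, about 8 in all and at most 12, crops included, and the job is handed in when it is done.

```bash
mkdir -p pics; ls
python3 - <<'E'
from station import readout,get_image,camera_info
import cv2
print(readout.get_obs())
for n in("scene","top"):
    print(n,camera_info(n)); cv2.imwrite(f"pics/{n}0.png",get_image(n)[:,:,::-1])
E
```

```text
pics
{'t': 0.0, 'q': array([-1.36202008e+00,  5.33705826e-02,  1.61431467e+00, -2.48848938e-06,
        1.47595722e+00, -1.19014945e-01]), 'dq': array([-4.39281719e-04, -3.53414470e-04, -1.05619004e-04,  1.11427067e-05,
       -7.77269064e-04,  1.04094622e-05]), 'effort': array([ 4.37306071e-04, -3.93678153e+01, -3.70174634e+01, -1.07299599e-05,
        7.12155743e-03, -7.37081564e-06]), 'tool_pos': array([ 0.20115589, -0.59146197,  0.40344178]), 'tool_rot': array([ 2.04473819,  0.34029528, -2.04493393]), 'contact_force': array([-0.86097229,  0.20450941,  0.92492533]), 'wrist_torque': array([-0.0194836 ,  0.01919656, -0.02419758]), 'opening': 0.08545099234740883}
scene {'fx': 621.7185046327272, 'fy': 621.7185046327272, 'cx': 328.12125408578464, 'cy': 239.81611730900624, 'position': array([1.25045068, 0.64132486, 1.02993892]), 'orientation': array([0.39710748, 0.87181625, 2.13904109])}
top {'fx': 494.56839533181756, 'fy': 494.56839533181756, 'cx': 320.9251421024105, 'cy': 241.0029575473383, 'position': array([0.32570144, 0.01174955, 1.06336978]), 'orientation': array([ 0.13461533, -0.13575568, -1.57829933])}
```

View pics/scene0.png

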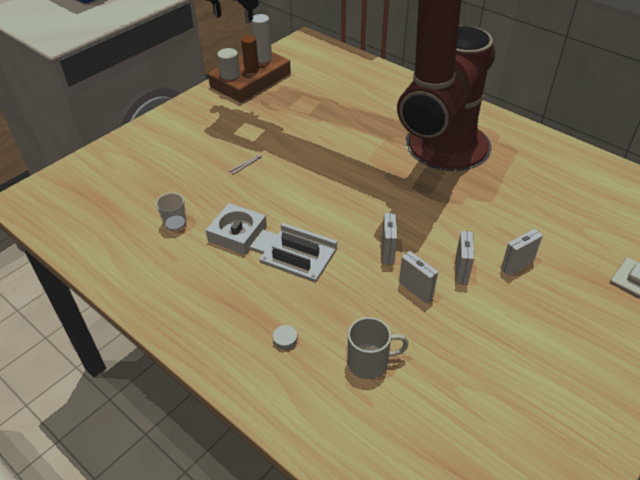

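View pics/top0.png

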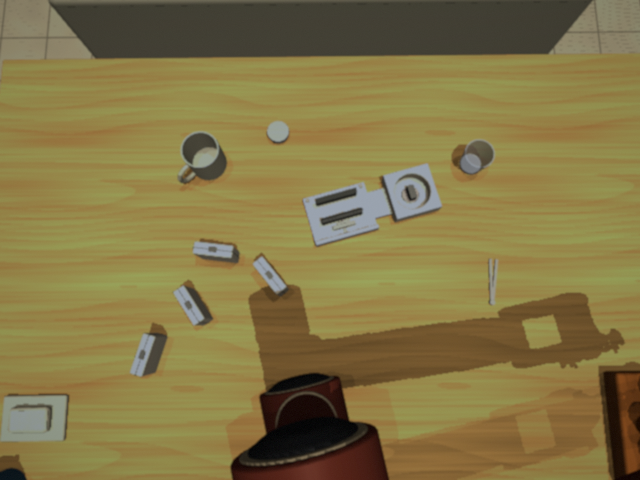

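The top view shows four case look-alikes at about (215,250), (270,275), (192,305) and (147,355). The rail's jaws are at (336,197) and (341,216), and the knob well is at (412,193). Next I'll zoom in and measure.

```bash
cat > h.py <<'E'
import numpy as np,cv2
from scipy.spatial.transform import Rotation as R
from station import readout,get_image,camera_info
def px(n,u,v,z):
    c=camera_info(n); d=R.from_rotvec(c["orientation"]).apply([(u-c["cx"])/c["fx"],-(v-c["cy"])/c["fy"],-1.])
    p=c["position"]; return p+d*(z-p[2])/d[2]
def uv(n,P):
    c=camera_info(n); q=R.from_rotvec(c["orientation"]).inv().apply(np.asarray(P,float)-c["position"])
    return np.array([c["cx"]-c["fx"]*q[...,0]/q[...,2],c["cy"]+c["fy"]*q[...,1]/q[...,2]]).T
E
python3 - <<'E'
from h import *
t=cv2.imread("pics/top0.png"); s=cv2.imread("pics/scene0.png")
for u,v in[(215,249),(270,275),(190,304),(146,354)]:
    p=px("top",u,v,.085); print((u,v),p.round(3),np.hypot(p[0],p[1]).round(3))
a=cv2.resize(t[155:255,295:450],None,fx=5,fy=5,interpolation=cv2.INTER_CUBIC)[:, :775]
cv2.imwrite("pics/rail.png",a)
cv2.imwrite("pics/rails.png",cv2.resize(s[195:285,200:345],None,fx=5.5,fy=5.5,interpolation=cv2.INTER_CUBIC))
cv2.imwrite("pics/cases.png",cv2.resize(t[230:385,125:295],None,fx=3.8,fy=3.8,interpolation=cv2.INTER_CUBIC))
E
```

```text
(215, 249) [0.482 0.222 0.085] 0.531
(270, 275) [0.428 0.112 0.085] 0.443
(190, 304) [0.373 0.269 0.085] 0.46
(146, 354) [0.278 0.35  0.085] 0.447
```

View pics/rail.png

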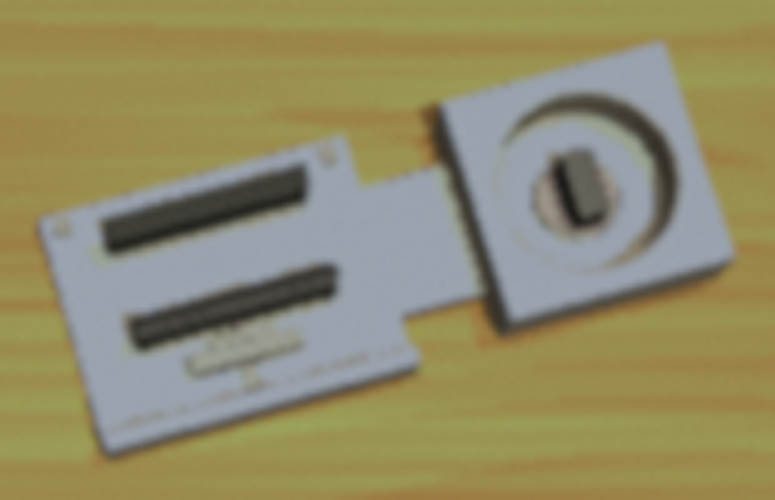

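View pics/rails.png

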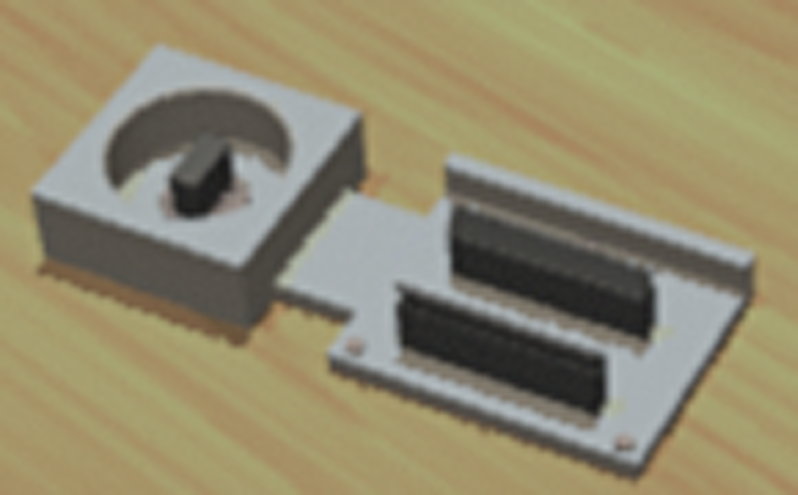

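View pics/cases.png

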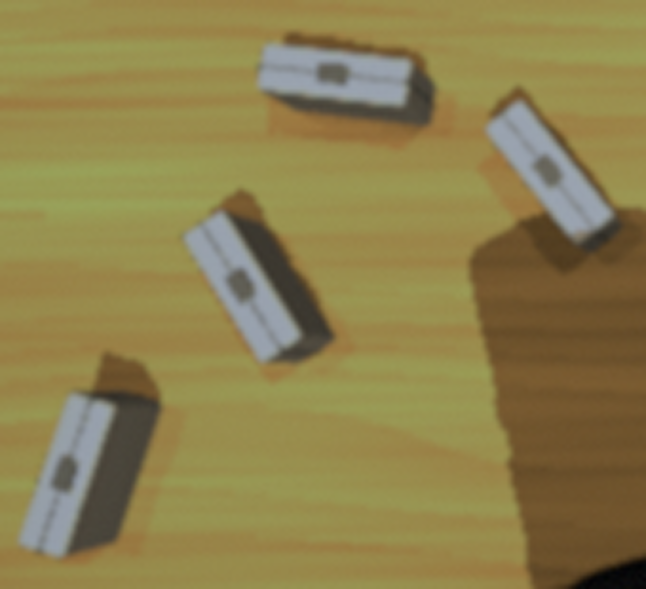

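The target is the case at top-view pixel (215,249), 0.53 m out and the farthest of the four. The far jaw, the one with screws beside it, looks like the fixed one. The bar grip is at crop pixel (585,185). Now to measure each.

Run:
```python
from h import *
t=cv2.imread("pics/top0.png"); s=cv2.imread("pics/scene0.png")
hsv=cv2.cvtColor(t,cv2.COLOR_BGR2HSV); 
def blobs(m,n,z,roi,amin):
    u0,v0,u1,v1=roi; k=np.zeros_like(m); k[v0:v1,u0:u1]=m[v0:v1,u0:u1]
    out=[]
    for c in cv2.findContours(k,cv2.RETR_EXTERNAL,cv2.CHAIN_APPROX_NONE)[0]:
        if cv2.contourArea(c)<amin: continue
        w=np.array([px(n,*p,z)[:2]*1000 for p in c[:,0]],np.float32)
        r=cv2.minAreaRect(w); b=cv2.boxPoints(r)
        e=max([b[1]-b[0],b[2]-b[1]],key=np.linalg.norm); a=np.degrees(np.arctan2(e[1],e[0]))%180
        print(n,cv2.boundingRect(c),np.round(r[0],1),np.round(r[1],1),"long dir deg",round(a,1)); out.append((c,w))
    return out
g=cv2.cvtColor(t,cv2.COLOR_BGR2GRAY); gs=cv2.cvtColor(s,cv2.COLOR_BGR2GRAY)
print("case"); blobs(((g>120)&(hsv[...,1]<60)).astype(np.uint8),"top",.085,(185,235,245,262),60)
low=(hsv[...,1]<90)
print("jaws/knob top")
def edge(bl,n,z):
    for c,w in bl:
        p=c[:,0]; us=np.unique(p[:,0])[3:-3]; e=np.array([[u,p[p[:,0]==u,1].max()+.5] for u in us])
        W=np.array([px(n,*q,z)[:2]*1000 for q in e],np.float32)
        vx,vy,x,y=cv2.fitLine(W,cv2.DIST_HUBER,0,.01,.01).ravel(); print("  edge line pt",x,y,"dir",np.degrees(np.arctan2(vy,vx))%180,"ends",W[0],W[-1])
b=blobs((g<75).astype(np.uint8),"top",.010,(305,180,375,230),40); edge(b,"top",.010)
b=blobs((gs<60).astype(np.uint8),"scene",.010,(265,225,325,272),40); edge(b,"scene",.010)
print("crop gray"); print(g[180:206,400:424]); print(gs[215:236,228:246])
o=readout.get_obs(); print(R.from_rotvec(o["tool_rot"]).as_matrix().round(3))
```

```text
case
top (193, 241, 40, 17) [481.5 227.8] [78.7 25.9] long dir deg 82.6
jaws/knob top
top (321, 209, 41, 16) [563.4 -35.6] [12.8 90.8] long dir deg 105.6
top (316, 189, 40, 16) [606.6 -23.6] [13.8 90.6] long dir deg 105.0
  edge line pt 556.2655 -33.106785 dir 105.534645 ends [544.8948      2.7906954] [566.29333 -71.67651]
  edge line pt 603.1305 -37.259907 dir 105.190544 ends [589.7301    13.166758] [609.2003   -59.546974]
scene (273, 249, 37, 21) [596.1 -32.2] [26.5 97.1] long dir deg 105.1
scene (282, 238, 37, 18) [551.1 -44.6] [29.9 96. ] long dir deg 106.1
  edge line pt 606.9652 -21.300379 dir 105.01991 ends [616.5531   -57.696568] [597.6464    15.069277]
  edge line pt 563.54767 -33.83295 dir 105.05589 ends [574.3937   -69.901344] [553.5476      2.5021074]
crop gray
[[126 141 152 155 157 158 159 161 160 160 161 160 159 159 159 157 154 147
  133 112  87  69  59  55]
 [150 157 159 161 160 160 161 161 161 160 160 160 160 161 159 158 158 157
  153 140 120  98  74  59]
 [159 160 161 161 161 162 161 161 162 161 162 162 161 161 160 160 160 158
  158 156 148 132 107  74]
 [160 161 161
[... 3259 characters left out ...]
4  31  36  93 146 166 175]
 [176 173 134  52  46  62  72  72  49  33  35  33  30  45  94 132 143 160]
 [176 171 133  58  33  39  45  44  35  32  34  33  42  59  97 126 137 159]
 [166 150 130  77  37  36  39  39  35  33  31  40  82 112 124 137 138 154]
 [162 135 122  80  37  37  37  38  32  33  36  54  96 126 135 141 128 138]
 [163 138 122  82  37  35  37  37  32  32  50  86 119 133 140 149 155 161]
 [171 152 129 109  57  37  32  36  37  49  90 121 140 154 161 168 172 174]
 [176 162 140 131 112  91  72  83  97 118 153 164 168 172 174 176 175 175]
 [176 173 166 165 164 160 158 158 161 166 176 177 176 177 176 175 175 175]]
[[-0.     0.322 -0.947]
 [ 0.002 -0.947 -0.322]
 [-1.    -0.002 -0.   ]]
```

```bash
cat >> h.py <<'E'
def go(x,y,z,yaw,pr=True):
    "shift (mm) in tool axes and spin (deg) to put the grasp point at x,y,z (mm), tool y pointing along yaw deg"
    o=readout.get_obs(); M=R.from_rotvec(o["tool_rot"]).as_matrix()
    d=M.T@(np.array([x,y,z+155.])-o["tool_pos"]*1000)
    s=(np.degrees(np.arctan2(M[1,1],M[0,1]))-yaw+180)%360-180
    print("shift",d.round(1),"spin",s.round(1),"t",round(o["t"],2),"q6",o["q"][5].round(2),"tool",(o["tool_pos"]*1000).round(1))
    return d,s
E
python3 - <<'E'
from h import *
go(481.5,227.8,160,-7.4)
g=cv2.imread("pics/top0.png",0).astype(float)
def cross(row,a,b,lv):
    r=g[row,a:b]; i=[k for k in range(len(r)-1) if (r[k]-lv)*(r[k+1]-lv)<=0][0]; return a+i+(lv-r[i])/(r[i+1]-r[i])
rows=range(188,196)
L=np.array([px("top",cross(v,408 if v>191 else 407,414,65),v,.0345)[:2]*1000 for v in rows],np.float32)
Rr=np.array([px("top",cross(v,411,420,115),v,.0345)[:2]*1000 for v in rows],np.float32)
for W in(L,Rr):
    vx,vy,x,y=cv2.fitLine(W,cv2.DIST_L2,0,.01,.01).ravel(); print(x,y,np.degrees(np.arctan2(vy,vx))%180)
print("knob top",px("top",412,190.7,.0345)*1000, "scene",px("scene",236.3,223.6,.0345)*1000)
print("rim",px("top",412,191.5,.038)*1000)
E
```

```text
shift [  90.  -685.2 -529.2] spin -63.8 t 0.1 q6 -0.12 tool [ 201.2 -591.5  403.6]
610.03644 -179.79251 14.462519
609.87134 -193.76944 16.670197
knob top [ 611.72237248 -187.07389133   34.5       ] scene [ 612.25574835 -185.84857327   34.5       ]
rim [ 608.98020287 -186.3210264    38.        ]
```

```bash
python3 -m pendant '1 0 -685 -529 -64;1 0 -685 -529 -64;1 0 -685 -529 -64;1 0 -685 -529 -64;1 0 -685 -529 -64;1 0 -685 -529 -64;1 0 -685 -529 -64;1 0 -685 -529 -64;1 0 -685 -529 -64;1 0 -685 -529 -64' 40; python3 -c "
from h import *
go(481.5,227.8,160,-7.4)"
```

```text
t: 1.1
tool_pos: [0.3629, -0.1166, 0.4046]
tool_rot: [1.303, 1.148, -1.301]
contact_force: [1.0, -1.4, -0.2]
opening: 0.0851
shift [  90.2   74.1 -356.5] spin 0.1 t 1.1 q6 -0.38 tool [ 362.9 -116.6  404.6]
```

```bash
python3 -m pendant '1 0 74 -356 0;1 0 74 -356 0;1 0 74 -356 0;1 0 74 -356 0;1 0 74 -356 0;1 0 74 -356 0;1 0 74 -356 0;1 0 74 -356 0;1 45 74 -356 0;1 90 74 -356 0'
python3 - <<'E'
from h import *
go(481.5,227.8,67,-7.4)
for n in("scene","top"): cv2.imwrite(f"pics/{n}1.png",get_image(n)[:,:,::-1])
s=cv2.imread("pics/scene1.png");t=cv2.imread("pics/top1.png")
cv2.imwrite("pics/m1.png",np.hstack([cv2.resize(s[150:310,340:500],(400,400)),cv2.resize(t[150:310,140:300],(400,400))]))
E
```

```text
t: 2.1
tool_pos: [0.4818, 0.2279, 0.3156]
tool_rot: [1.305, 1.146, -1.297]
contact_force: [0.5, 0.1, -1.4]
opening: 0.085
shift [93.6 -0.7  0.4] spin 0.2 t 2.1 q6 0.43 tool [481.8 227.9 315.6]
```

View pics/m1.png

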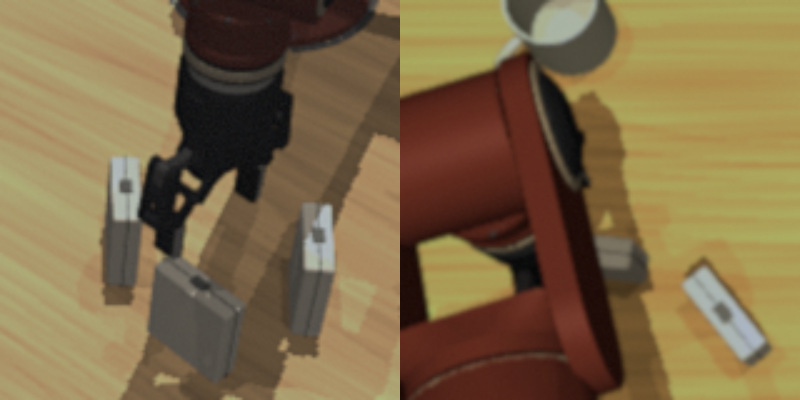

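The gripper is centred over the right case and clear of its neighbours. I'll descend and grip.

```bash
python3 -m pendant '1 40 -1 0 0;1 75 -1 0 0;1 93 -1 0 0;1 93 -1 0 0;0.2 93 -1 0 0;0 93 -1 0 0;0 93 -1 0 0;0 93 -1 0 0;0 93 -1 0 0;0 93 -1 0 0' 40; python3 -m pendant '0 -20 0 0 0;0 -70 0 0 0;0 -110 0 0 0;0 -110 0 0 0;0 -110 0 0 0'; python3 -c "
from h import *
go(583.8,-28.4,170,15.1);print(readout.get_obs()['opening'])"
```

```text
t: 3.2
tool_pos: [0.477, 0.2263, 0.216]
tool_rot: [1.294, 1.153, -1.312]
contact_force: [-0.4, -1.6, 5.8]
opening: 0.026
t: 3.7
tool_pos: [0.4783, 0.2267, 0.3268]
tool_rot: [1.295, 1.152, -1.31]
contact_force: [-0.4, 0.7, -1.1]
opening: 0.0256
shift [  1.3 136.8 239.7] spin -22.4 t 3.7 q6 0.43 tool [478.3 226.7 326.8]
0.02562964974480915
```

```bash
python3 -m pendant '0 0 50 70 -8;0 0 100 140 -16;0 0 137 240 -22.4;0 0 137 240 -22.4;0 0 137 240 -22.4;0 0 137 240 -22.4;0 0 137 240 -22.4;0 0 137 240 -22.4;0 0 137 240 -22.4;0 0 137 240 -22.4'
python3 - <<'E'
from h import *
t=get_image("top");s=get_image("scene")
go(584.3,-30.4,170,15.1); o=readout.get_obs();print(o['opening'],o["contact_force"],R.from_rotvec(o["tool_rot"]).as_matrix().round(3))
cv2.imwrite("pics/m2.png",np.hstack([cv2.resize(s[130:290,200:360][:,:,::-1],(400,400)),cv2.resize(t[140:300,260:420][:,:,::-1],(400,400))]))
cv2.imwrite("pics/scene2.png",s[:,:,::-1])
E
```

```text
t: 4.7
tool_pos: [0.5834, -0.0275, 0.3253]
tool_rot: [1.005, 1.332, -1.019]
contact_force: [0.3, 0.1, -1.1]
opening: 0.0256
shift [ 1.  -0.1  2.9] spin 0.1 t 4.8 q6 -0.44 tool [583.6 -27.6 326. ]
0.025502755980123103 [-0.61553796 -0.62988056 -0.32910751] [[-0.01   0.965  0.263]
 [-0.002  0.263 -0.965]
 [-1.    -0.01  -0.001]]
```

View pics/m2.png

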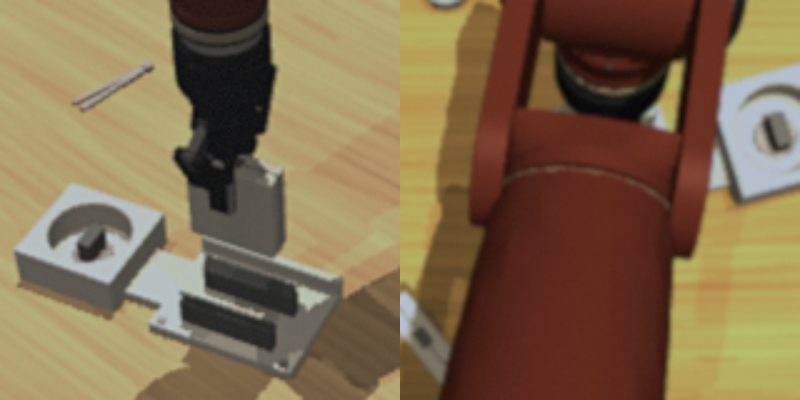

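The case hangs squarely over the slot: its bottom edge runs from about (190,235) to (272,255) in the left crop, and the jaws lie beneath. I'll check that edge numerically against the expected position.

Run:
```python
from h import *
n=np.array([.9655,.2605]);t=np.array([-.2605,.9655])
c=np.array([581.4,-28.0])+2.1*t
for z in(.110,):
  for a,b in((13,40),(13,-40),(-13,40)): print(a,b,uv("scene",[*(c+a*n+b*t)/1000,z]))
s=cv2.imread("pics/scene2.png"); print(s[218:246,292,1]); 
for r in(210,220): print(r,s[r,268:320,1])
for z in (.046,):
  for nn in(572.7,535.3): print("jaw ends",[uv("scene",[*(nn*n+(-179.5+k)*t)/1000,.010]).round(1) for k in(-45,45)])
```

```text
13 40 [309.64508669 233.88579835]
13 -40 [275.96515703 222.50819531]
-13 40 [315.15749363 225.98023892]
[ 83  85  84  85  82  83  84  82  81 102 151 123  84  86  85  98 111  94
  70  64  66  65  64  51  43  42  41  43]
210 [171 172 171 172 172 169 157 123  84  84  85  86  87  88  87  70  22  21
  21  19  22  17  30  52  62  54  63  84  85  84  83  86  86  86  85  85
  87  86  87  88  87  80  79  68  65  97 141 167 165 163 163 163]
220 [165 163 165 164 164 165 162 150 116  84  84  84  85  85  88  85  87  85
  87  86  86  84  83  83  84  84  83  84  82  83  85  86  85  87  85  86
  86  87  85  87  87  84  79  70  65  87 134 168 169 166 164 161]
jaw ends [array([274.4, 255.1]), array([310.4, 267.9])]
jaw ends [array([282.3, 244.2]), array([317.9, 256.6])]
```

```bash
python3 -m pendant '0 0 2.5 3 0;0 15 2.5 3 0;0 35 2.7 3 0;0 55 2.8 3 0;0 70 2.9 3 0;0 80 3 3 0;0 88 3 3 0;0 93 3 3 0;0 95 3 3 0;0 95 3 3 0'
python3 - <<'E'
from h import *
go(584.3,-30.4,71,15.1); o=readout.get_obs();print(o['opening'],o["contact_force"],o["wrist_torque"])
E
```

```text
t: 5.8
tool_pos: [0.5865, -0.0299, 0.2312]
tool_rot: [1.006, 1.33, -1.018]
contact_force: [-0.5, -0.3, -0.2]
opening: 0.0257
shift [ 5.3 -2.2 -0.1] spin 0.1 t 5.8 q6 -0.44 tool [586.5 -29.9 231.2]
0.025659025464508396 [-0.45935857 -0.30767185 -0.21784574] [-0.00471621  0.01840042  0.01626937]
```

```bash
python3 -m pendant '0 1 0 0 0;0 2 0 0 0;0 3 0 0 0;0 3.5 0 0 0;0 4 0 0 0;0 4 0 0 0' ; python3 -m pendant '0 0.5 0 0 0;0 1 0 0 0;0 1.5 0 0 0;0 1.5 0 0 0'; python3 -c "
from h import *
go(584.3,-30.4,71,15.1);o=readout.get_obs();print(o['contact_force'])
s=get_image('scene');t=get_image('top')
cv2.imwrite('pics/scene3.png',s[:,:,::-1])"
```

```text
t: 6.4
tool_pos: [0.5865, -0.0299, 0.2272]
tool_rot: [1.006, 1.33, -1.018]
contact_force: [-0.6, -0.8, -0.2]
opening: 0.0254
t: 6.8
tool_pos: [0.5866, -0.0299, 0.2261]
tool_rot: [1.006, 1.33, -1.018]
contact_force: [-2.7, 1.1, 3.3]
opening: 0.0255
shift [ 0.2 -2.3 -0.1] spin 0.1 t 6.8 q6 -0.44 tool [586.6 -29.9 226.1]
[-2.68631395  1.07659414  3.29843945]
```

```bash
python3 -m pendant '0 0.5 0 0 0;0 1 0 0 0;0 1 0 0 0'
python3 - <<'E'
from h import *
o=readout.get_obs();print(o['contact_force'],o['tool_pos'])
s=get_image('scene')[:,:,::-1];cv2.imwrite('pics/m3.png',cv2.resize(s[180:290,230:350],(720,600)[::1] if 0 else (654,600)))
E
```

```text
t: 7.2
tool_pos: [0.5868, -0.0299, 0.2261]
tool_rot: [1.006, 1.33, -1.018]
contact_force: [-3.6, 0.4, 7.2]
opening: 0.0254
[-3.57177081  0.38099687  7.15524312] [ 0.58678927 -0.02985903  0.22607798]
```

View pics/m3.png

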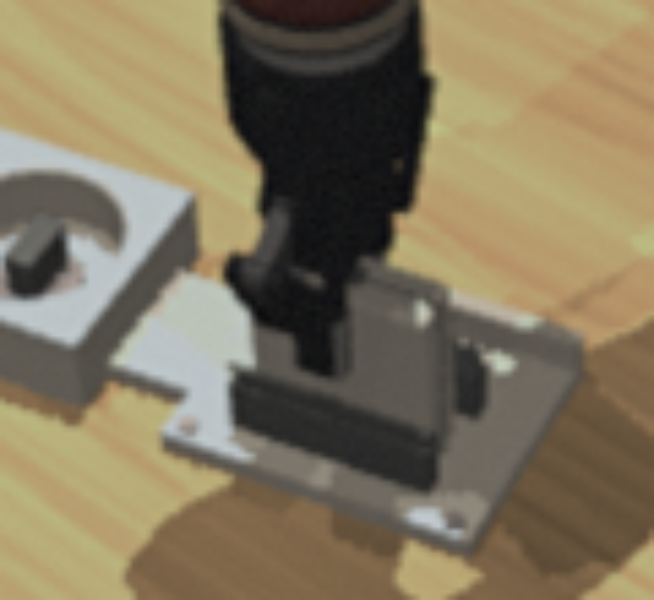

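The case stands between both jaws on the slot floor: the height stopped at 226.1 mm, as expected, and the force is rising. Now I'll release it and go up.

```bash
python3 -m pendant '0.5 0 0 0 0;1 0 0 0 0;1 0 0 0 0;1 0 0 0 0;1 -5 0 0 0;1 -30 0 0 0;1 -70 0 0 0;1 -110 0 0 0;1 -110 0 0 0;1 -110 0 0 0'; python3 -c "
from h import *
go(611,-186.5,110,105.5);o=readout.get_obs();print(o['contact_force'],o['opening'])"
```

```text
t: 8.25
tool_pos: [0.5882, -0.0297, 0.3381]
tool_rot: [1.007, 1.326, -1.016]
contact_force: [0.0, -0.0, -1.1]
opening: 0.0853
shift [ 73.3 -18.8 157.2] spin -90.3 t 8.25 q6 -0.44 tool [588.2 -29.7 338.1]
[ 0.03583863 -0.04865073 -1.14154   ] 0.08534874885149912
```

```bash
python3 -m pendant '0.3 0 -19 50 -8;0.3 0 -19 100 -16;0.3 0 -19 157 -25;0.3 0 -19 157 -34;0.3 0 -19 157 -43;0.3 0 -19 157 -52;0.3 0 -19 157 -61;0.3 0 -19 157 -70;0.3 0 -19 157 -79;0.3 0 -19 157 -88'; python3 -m pendant '0.3 0 0 0 -3;0.3 0 0 0 -3;0.3 0 0 0 -3'
python3 - <<'E'
from h import *
s=get_image("scene")[:,:,::-1];t=get_image("top")[:,:,::-1]
go(611,-186.5,32,105.5); o=readout.get_obs();print(o['opening'],R.from_rotvec(o["tool_rot"]).as_matrix().round(3))
cv2.imwrite("pics/t4.png",t);cv2.imwrite("pics/s4.png",s)
cv2.imwrite("pics/m4.png",np.hstack([cv2.resize(s[140:290,190:340],(400,400)),cv2.resize(t[130:280,300:450],(400,400))]))
E
```

```text
t: 9.25
tool_pos: [0.6106, -0.186, 0.3356]
tool_rot: [-0.142, 1.576, 0.142]
contact_force: [0.3, 0.2, 0.3]
opening: 0.0256
t: 9.55
tool_pos: [0.6102, -0.1858, 0.3339]
tool_rot: [-0.181, 1.575, 0.183]
contact_force: [-0.0, -0.7, 0.8]
opening: 0.0252
shift [147.8  -1.    2. ] spin -2.2 t 9.65 q6 -2.21 tool [ 610.4 -185.9  334.8]
0.025866126360981196 [[-0.011 -0.23   0.973]
 [-0.     0.973  0.23 ]
 [-1.     0.002 -0.011]]
```

View pics/m4.png

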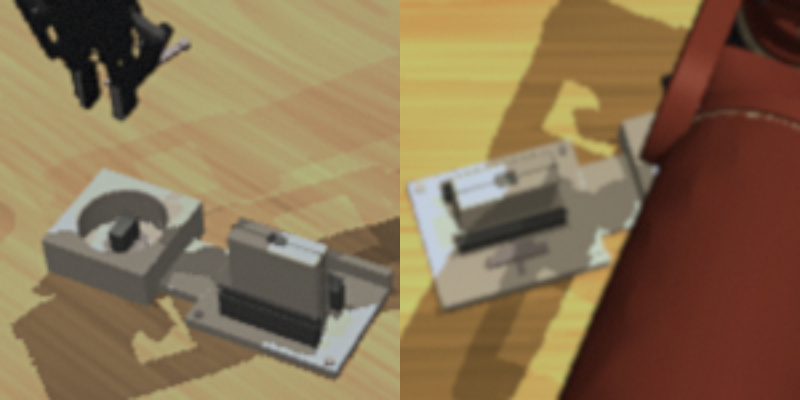

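The case stands upright between the jaws, and the fingers hang above the well. I'll descend around the bar.

```bash
python3 -m pendant '0.3 40 -1 3 -2;0.3 80 -1 3 -2;0.3 100 -1 4 -2;0.3 110 -1 4 -2;0.3 110 -1 4 -2;0.3 110 -1 4 -2'
python3 - <<'E'
from h import *
s=get_image("scene")[:,:,::-1]
go(612.5,-186.5,34,105.5); o=readout.get_obs();print(o['opening'],o["contact_force"])
cv2.imwrite("pics/m5.png",cv2.resize(s[160:270,180:300],(654,600)))
E
```

```text
t: 10.25
tool_pos: [0.614, -0.1863, 0.2262]
tool_rot: [-0.21, 1.569, 0.21]
contact_force: [-0.5, 0.6, 1.8]
opening: 0.0257
shift [37.9  0.3 -1.4] spin -0.2 t 10.3 q6 -2.25 tool [ 614.2 -186.4  226.9]
0.0254094853772505 [-0.47763274 -0.7679084   0.72016785]
```

View pics/m5.png

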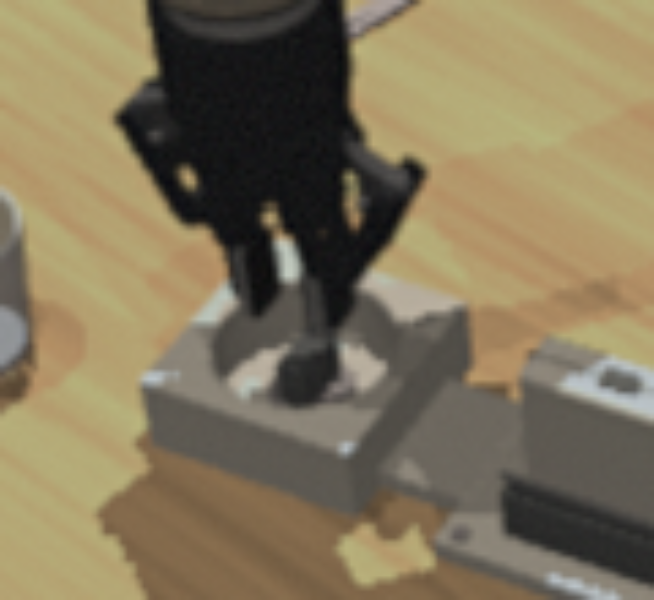

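```bash
python3 -m pendant '0.3 8 0 -1 0;0.3 14 0 -1 0;0.3 18 0 -1 0;0.3 20 0 -1 0;0.3 22 0 -1 0;0.3 24 0 -1 0;0.3 26 0 -1 0;0.3 26 0 -1 0'; python3 -c "
from h import *
go(612.5,-186.5,34,105.5);o=readout.get_obs();print(o['contact_force'],o['opening'])"
```

```text
t: 11.1
tool_pos: [0.6129, -0.1866, 0.2006]
tool_rot: [-0.21, 1.569, 0.209]
contact_force: [-0.7, 0.5, -0.6]
opening: 0.0257
shift [11.6  0.2 -0.3] spin -0.2 t 11.1 q6 -2.25 tool [ 612.9 -186.6  200.6]
[-0.68614447  0.53252687 -0.57920295] 0.025732385249872064
```

```bash
python3 -m pendant '0.3 4 0 0 0;0.3 8 0 0 0;0.3 11.5 0 0 0;0.3 11.5 0 0 0;0.1 11.5 0 0 0;0 11.5 0 0 0;0 11.5 0 0 0;0 11.5 0 0 0;0 11.5 0 0 0;0 11.5 0 0 0' 60; python3 -c "
from h import *
go(612.5,-186.5,34,105.5);o=readout.get_obs();print(o['contact_force'],o['opening'],o['wrist_torque'],R.from_rotvec(o['tool_rot']).as_matrix()[:,1].round(3))"
```

```text
t: 12.1
tool_pos: [0.6125, -0.1857, 0.1889]
tool_rot: [-0.208, 1.57, 0.212]
contact_force: [-2.3, 4.0, 1.2]
opening: 0.0125
shift [-0.1 -0.8 -0.2] spin -0.2 t 12.1 q6 -2.25 tool [ 612.5 -185.7  188.9]
[-2.32748253  4.04373108  1.24312182] 0.012474132660294126 [ 0.69088697  0.33483081 -0.11919825] [-0.264  0.965  0.004]
```

```bash
cat > m.py <<'E'
from h import *
import time
o=readout.get_obs();M=R.from_rotvec(o['tool_rot']).as_matrix()
T=[o['wrist_torque']]
for _ in range(3): get_image("scene"); T.append(readout.get_obs()['wrist_torque'])
print("yaw",np.degrees(np.arctan2(M[1,1],M[0,1])).round(2),"q6",np.degrees(o['q'][5]).round(2),"tz",np.round([t[2] for t in T],3),"F",o['contact_force'].round(1),"op",o['opening'].round(4),"t",o['t'])
E
python3 m.py; python3 -m pendant '0 0 0 0 3;0 0 0 0 7;0 0 0 0 11;0 0 0 0 15;0 0 0 0 15;0 0 0 0 15'; python3 m.py;  python3 -m pendant '0 0 0 0 4;0 0 0 0 8;0 0 0 0 12;0 0 0 0 15;0 0 0 0 15;0 0 0 0 15'; python3 m.py
```

```text
t: 12.85
tool_pos: [0.6125, -0.1856, 0.189]
tool_rot: [-0.003, 1.581, 0.006]
contact_force: [-0.5, 1.2, 0.8]
opening: 0.0128
t: 13.6
tool_pos: [0.6125, -0.1855, 0.1889]
tool_rot: [0.201, 1.572, -0.2]
contact_force: [-0.9, 1.8, 0.9]
opening: 0.0127Traceback (most recent call last):
  File "m.py", line 6, in <module>
    print("yaw",np.degrees(np.arctan2(M[1,1],M[0,1])).round(2),"q6",np.degrees(o['q'][5]).round(2),"tz",np.round([t[2] for t in T],3),"F",o['contact_force'].round(1),"op",o['opening'].round(4),"t",o['t'])
                                                                                                                                                                           ^^^^^^^^^^^^^^^^^^
AttributeError: 'float' object has no attribute 'round'
Traceback (most recent call last):
  File "m.py", line 6, in <module>
    print("yaw",np.degrees(np.arctan2(M[1,1],M[0,1])).round(2),"q6",np.degrees(o['q'][5]).round(2),"tz",np.round([t[2] for t in T],3),"F",o['contact_force'].round(1),"op",o['opening'].round(4),"t",o['t'])
                                                                                                                                                                           ^^^^^^^^^^^^^^^^^^
AttributeError: 'float' object has no attribute 'round'
Traceback (most recent call last):
  File "m.py", line 6, in <module>
    print("yaw",np.degrees(np.arctan2(M[1,1],M[0,1])).round(2),"q6",np.degrees(o['q'][5]).round(2),"tz",np.round([t[2] for t in T],3),"F",o['contact_force'].round(1),"op",o['opening'].round(4),"t",o['t'])
                                                                                                                                                                           ^^^^^^^^^^^^^^^^^^
AttributeError: 'float' object has no attribute 'round'
```

```bash
sed -i "s/o\['opening'\].round(4)/round(o['opening'],4)/" m.py; python3 m.py;  python3 -m pendant '0 0 0 0 3;0 0 0 0 6;0 0 0 0 6;0 0 0 0 6' >/dev/null; python3 m.py
python3 - <<'E'
from h import *
for n,f in(("top",0),):
    a=cv2.imread("pics/t4.png");b=get_image("top")[:,:,::-1]
cv2.imwrite("pics/m6.png",np.hstack([cv2.resize(a[175:255,295:375],(400,400),interpolation=2),cv2.resize(b[175:255,295:375],(400,400),interpolation=2)]))
E
```

```text
yaw 75.34 q6 -98.77 tz [-0.046 -0.029  0.018  0.018] F [0.3 1.2 0.3] op 0.0128 t 13.75
yaw 69.37 q6 -92.8 tz [-0.066 -0.077 -0.031 -0.027] F [0.2 2.7 0.2] op 0.0128 t 14.3
```

View pics/m6.png

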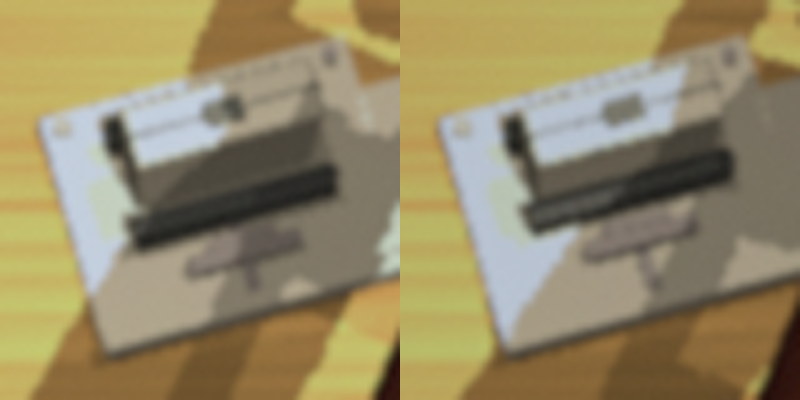

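The near jaw has moved about 6.5 mm, so the far jaw is the fixed one, and roughly 20° should remain to the touch. I'll go on in small steps while reading the load.

```bash
sed -i 's/range(3)/range(5)/; s/"tz",/"mean",np.mean([t[2] for t in T[1:]]).round(3),"tz",/' m.py; python3 m.py; for i in 1 ; do python3 -m pendant '0 0 0 0 2;0 0 0 0 4;0 0 0 0 4;0 0 0 0 4' >/dev/null; python3 m.py; done;  python3 -m pendant '0 0 0 0 2;0 0 0 0 4;0 0 0 0 4;0 0 0 0 4' >/dev/null; python3 m.py;  python3 -m pendant '0 0 0 0 2;0 0 0 0 4;0 0 0 0 4;0 0 0 0 4' >/dev/null; python3 m.py
```

```text
yaw 69.35 q6 -92.78 mean -0.037 tz [-0.049 -0.075 -0.111  0.023 -0.033  0.011] F [-0.4  1.6  0.5] op 0.0122 t 14.5
yaw 65.38 q6 -88.8 mean 0.066 tz [0.047 0.026 0.022 0.115 0.082 0.084] F [-1.3  2.3  0.1] op 0.0125 t 15.15
yaw 61.39 q6 -84.82 mean 0.148 tz [0.002 0.11  0.187 0.134 0.182 0.128] F [ 0.1  2.7 -0.2] op 0.013 t 15.8
yaw 57.41 q6 -80.83 mean 0.164 tz [0.166 0.174 0.129 0.225 0.109 0.182] F [-0.2  2.2 -0.6] op 0.0128 t 16.45
```

```bash
sed -i 's/range(5)/range(16)/; s/"tz",.*"F"/"se",(np.std([t[2] for t in T[1:]])\/4).round(3),"F"/' m.py; python3 m.py
python3 - <<'E'
from h import *
s=get_image("scene")[:,:,::-1];cv2.imwrite("pics/s7.png",s);t=get_image("top")[:,:,::-1];cv2.imwrite("pics/t7.png",t)
cv2.imwrite("pics/m7.png",np.hstack([cv2.resize(s[200:280,255:335],(400,400),interpolation=2),cv2.resize(t[175:255,295:375],(400,400),interpolation=2)]))
E
```

```text
yaw 57.39 q6 -80.81 mean 0.164 se 0.006 F [-0.5  2.7  0.2] op 0.0126 t 16.7
```

View pics/m7.png

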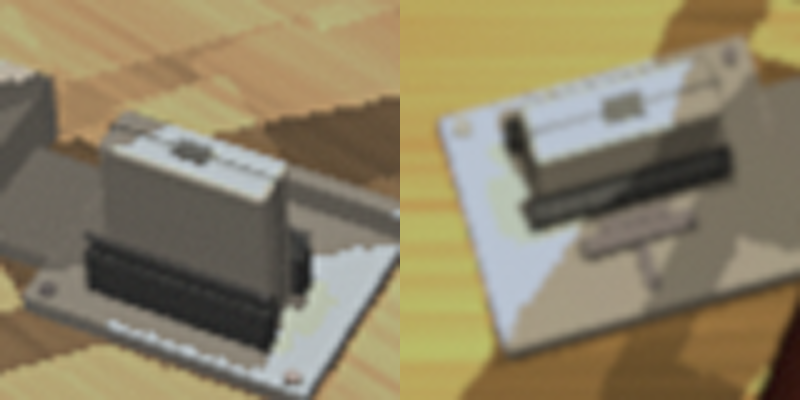

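The jaws now sit snug on the case. Drag residue could be biasing this reading, so I'll back off and come forward again to find the touch angle from both directions.

```bash
sed -i 's/range(16)/range(6)/; s/\/4)/\/2.4)/' m.py; P='python3 -m pendant'
python3 -m pendant '0 0 0 0 -2;0 0 0 0 -4;0 0 0 0 -4;0 0 0 0 -4;0 0 0 0 -4' >/dev/null; python3 m.py
python3 -m pendant '0 0 0 0 -2;0 0 0 0 -4;0 0 0 0 -4;0 0 0 0 -4;0 0 0 0 -4' >/dev/null; python3 m.py
python3 -m pendant '0 0 0 0 -2;0 0 0 0 -4;0 0 0 0 -4;0 0 0 0 -4;0 0 0 0 -4' >/dev/null; python3 m.py
python3 -m pendant '0 0 0 0 -2;0 0 0 0 -4;0 0 0 0 -4;0 0 0 0 -4;0 0 0 0 -4' >/dev/null; python3 m.py
```

```text
yaw 61.34 q6 -84.77 mean -0.015 se 0.006 F [-0.   3.1  0.1] op 0.0123 t 18.1
yaw 65.34 q6 -88.76 mean -0.071 se 0.013 F [-0.6  1.9  0. ] op 0.0125 t 18.9
yaw 69.33 q6 -92.75 mean -0.057 se 0.012 F [ 0.1  1.3 -1.2] op 0.0127 t 19.7
yaw 73.32 q6 -96.75 mean -0.073 se 0.015 F [-0.7  2.8  0.1] op 0.0126 t 20.5
```

```bash
python3 -m pendant '0 0 0 0 2;0 0 0 0 4;0 0 0 0 4;0 0 0 0 4;0 0 0 0 4' >/dev/null; python3 m.py
python3 -m pendant '0 0 0 0 2;0 0 0 0 2;0 0 0 0 2;0 0 0 0 2' >/dev/null; python3 m.py
python3 -m pendant '0 0 0 0 2;0 0 0 0 2;0 0 0 0 2;0 0 0 0 2' >/dev/null; python3 m.py
python3 -m pendant '0 0 0 0 2;0 0 0 0 2;0 0 0 0 2;0 0 0 0 2' >/dev/null; python3 m.py
python3 -m pendant '0 0 0 0 2;0 0 0 0 2;0 0 0 0 2;0 0 0 0 2' >/dev/null; python3 m.py
```

```text
yaw 69.36 q6 -92.78 mean 0.068 se 0.017 F [-1.2  2.7  0.4] op 0.0125 t 21.3
yaw 67.36 q6 -90.79 mean 0.088 se 0.005 F [-1.1  2.2  0.1] op 0.0129 t 22.0
yaw 65.37 q6 -88.8 mean 0.072 se 0.014 F [-0.5  2.4  0.2] op 0.0126 t 22.7
yaw 63.38 q6 -86.81 mean 0.078 se 0.011 F [-1.4  3.  -0.9] op 0.0126 t 23.4
yaw 61.39 q6 -84.82 mean 0.142 se 0.007 F [-0.9  2.6  0.6] op 0.0127 t 24.1
```

Turning forward, the reading is flat at about 0.075 N m (drag residue) and it rises from a yaw of about 64°. The backward pass and the 57.4° point agree (64–65°). I'll aim for about 15° past the touch, so yaw ≈ 49°.

```bash
python3 -m pendant '0 0 0 0 2;0 0 0 0 5;0 0 0 0 8;0 0 0 0 8;0 0 0 0 8;0 0 0 0 8' >/dev/null; python3 m.py
python3 -m pendant '0 0 0 0 2;0 0 0 0 4.2;0 0 0 0 4.2;0 0 0 0 4.2;0 0 0 0 4.2' >/dev/null; sed -i 's/range(6)/range(10)/' m.py; python3 m.py
```

```text
yaw 53.4 q6 -76.83 mean 0.032 se 0.013 F [0.4 3.2 0.1] op 0.0127 t 25.0
yaw 49.22 q6 -72.65 mean 0.207 se 0.008 F [ 1.   3.4 -0.2] op 0.0124 t 25.8
```

The reading is 0.207 N m against 0.205 predicted. The 0.032 at 53.4° fits a reversed drag residue after a slight overshoot. I'll let go of the knob and rise.

```bash
python3 -m pendant '0.1 0 0 0 0;0.2 0 0 0 0;0.28 0 0 0 0;0.28 0 0 0 0;0.28 0 0 0 0;0.28 -5 0 0 0;0.28 -15 0 0 0;0.28 -40 0 0 0;0.28 -80 0 0 0;0.28 -120 0 0 0'
python3 -m pendant '0.28 -30 0 0 0;0.28 -70 0 0 0;0.28 -90 0 -30 0;0.28 -90 0 -80 0;0.28 -90 0 -120 0;0.28 -90 0 -160 0;0.28 -90 0 -160 0;0.28 -90 0 -160 0'
python3 - <<'E'
from h import *
o=readout.get_obs();print(o['contact_force'].round(1),o['tool_pos'],o['opening'],o['t'])
s=get_image("scene")[:,:,::-1];t=get_image("top")[:,:,::-1];cv2.imwrite("pics/s9.png",s);cv2.imwrite("pics/t9.png",t)
# bar direction & bystander change check
g=cv2.cvtColor(s,cv2.COLOR_BGR2GRAY)
k=np.zeros_like(g);k[213:236,226:246]=(g[213:236,226:246]<70)
for c in cv2.findContours(k,cv2.RETR_EXTERNAL,cv2.CHAIN_APPROX_NONE)[0]:
    if cv2.contourArea(c)>15: print("bar blob",cv2.boundingRect(c),cv2.minAreaRect(c))
s0=cv2.imread("pics/scene0.png")
for n,(a,b,c,d) in dict(mug=(315,380,345,410),pot=(192,235,155,190),tin=(322,352,270,300),tw=(150,177,227,265)).items():
    e=[cv2.Canny(cv2.cvtColor(i[a:b,c:d],6),60,150) for i in(s0,s)]
    A=np.float32(cv2.cvtColor(s0[a:b,c:d],6));B=np.float32(cv2.cvtColor(s[a:b,c:d],6))
    print(n,cv2.phaseCorrelate(A,B,cv2.createHanningWindow(A.shape[::-1],cv2.CV_32F)))
# case top in top view
h=cv2.cvtColor(t,cv2.COLOR_BGR2HSV);G=t[...,1]
k=np.zeros_like(G);k[185:215,315:362]=((G[185:215,315:362]>115)&(h[185:215,315:362,1]<60))
for c in cv2.findContours(k,cv2.RETR_EXTERNAL,cv2.CHAIN_APPROX_NONE)[0]:
    if cv2.contourArea(c)>60:
        w=np.array([px("top",*p,.095)[:2]*1000 for p in c[:,0]],np.float32); print("case top",cv2.minAreaRect(w))
E
```

```text
t: 27.3
tool_pos: [0.6135, -0.1855, 0.3105]
tool_rot: [0.557, 1.509, -0.559]
contact_force: [1.0, -0.4, 0.7]
opening: 0.024
t: 28.1
tool_pos: [0.4928, -0.0807, 0.4032]
tool_rot: [0.556, 1.506, -0.559]
contact_force: [0.2, 0.7, 0.1]
opening: 0.024
[0.2 0.7 0.1] [ 0.49284337 -0.08070642  0.403229  ] 0.024024114794851528 28.1
bar blob (231, 225, 12, 8) ((236.5, 228.5), (7.0, 11.0), 90.0)
mug ((0.02679310965213233, 0.033600785238704134), 0.9385892215334339)
pot ((0.0311074859493381, 0.5658946869123227), 0.9751974316290867)
tin ((-0.04242182216530033, -0.08299361176337072), 0.9185944334665934)
tw ((-0.019136390483868837, 0.5418448720863989), 0.9742989829293004)
case top ((581.3952026367188, -10.872039794921875), (26.448261260986328, 60.96970748901367), 15.750409126281738)
```

```bash
python3 -c "
from station import job; print(job.finish_job())"
```

```text
the job is handed in; nothing more can be done
None
```

I stood the farthest case upright on the slot floor and let go of it. I then turned the knob clockwise to about 15° past the touch, let go of that too, and handed the job in at about 28 s.

**What the last checks showed**
- **Seating:** while I pressed the case down, the tool stopped at 226.1 mm, the expected floor height, with the force rising to 7 N.
- **Clamp:** I found the touch at a tool yaw of about 64–65° by turning the knob forward and backward. The final yaw was 49.2°. Load above the drag residue was about 0.13 N m, so roughly 12 N on the case.
- **After release:** the case's top face lay about 1 mm from where it should be against the fixed jaw. The gripper was clear and the wrist force was near zero.

**What disagreed or stayed unsure**
- **One odd torque reading:** it was 0.03 N m at 53.4°. I put this down to reversed drag after a slight overshoot.
- **Backing off:** to find the touch I turned the knob back about 16° once and then came forward again.
- **Bystanders:** the mug and balm tin showed no movement. The swab pot and tweezer showed an apparent shift of about 0.5 px, probably from the arm's shadows; the arm was never near either.
- **Knob check:** the final picture check of the knob's bar gave no usable angle.

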